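# Clear a jammed bottle from the feed chute

## Robot

A 6-joint arm with a two-finger parallel gripper is mounted at the origin on the work surface. World frame = base frame: x ahead of the robot, y to its left, z up, the work surface at z = 0. Lengths are in m, angles in rad, forces in N, time in s.
With the tool pointing down it reaches from about 0.375 to 0.925 m from the base axis. Payload 5.7 kg.
Tool frame: the origin (TCP) lies midway between the tips of the shut fingers; the grasp point (between the pads) lies 19 mm behind it; z points along the fingers, y is the line along which they close (so a half turn about z gives the same grasp; the last joint's range is limited). The gripper opens to 85 mm and grips with 20 to 120 N. Pads are 22 mm wide; open, the fingers measure 114 mm over their backs; the gripper's body (76 mm by 85 mm) begins 54 mm behind the grasp point. The pads swing forward as they close: fully open they stand 13 mm farther back than shut.
Start: joints at [1.103, 0.359, 1.51, -0, 1.272, -0.115], TCP at [0.207, 0.563, 0.231] pointing down, gripper open.
Joint ranges: [-2.97, 2.97], [-1.01, 2.36], [0.21, 2.38], [-0.96, 4.11], [0.2, 2.71], [-2.98, 2.98]. Speed limits (rad/s): [2.39, 2.39, 3.14, 3.14, 3.14, 3.14].

## Interface

Orientations are given as a 3x3 rotation matrix whose columns are the frame's x, y, z axes.
In Python, from cell import move_ptp, movel, movej, release, close_gripper, wait, inverse_kinematics, capture, MotionError, job_done, cut_out, read_t, read_qpos, read_joint_velocities, read_joint_torque, read_tcp_pos, read_eef_rot, read_wrist_force, read_moment, read_finger_gap, read_grip_force gives the robot as it stands. The module is installed in compiled form; this text tells all that it offers. Calls block until the motion is done:
- move_ptp(position, orientation): joint-space move of the TCP to a pose.
- movel(position, attitude=None, vel=0.15): straight line of the TCP; attitude=None keeps the orientation; vel is the mean speed in m/s.
- movej(angles): joint-space move.
- release() and close_gripper(): open the fingers fully, or close them until they stop; the grip force is fixed at half the most.
- wait(seconds).
- inverse_kinematics(position, orientation): joint angles nearest the present ones, or None.
- capture(name): name is "side" or "top"; returns a dict with "image" (420x560x3 uint8, red, green, blue), "range_z" (420x560 float32, m along the optical axis (not along the pixel's ray), 0 where there is no reading), "vertical_fov" (degrees; the focal length in pixels is half the picture's height over the tangent of half this angle, whatever the lens; pixels are square), "cx", "cy" (the principal point, pixels), "eye" and "rotation" of the camera in the world. Camera axes: x right, y down, z forward; pixel columns grow to the right and rows downward; lengths in m; the calibration is good to about 2 mm. A picture is of the moment at which its call begins.
A pose or a line that the arm cannot do raises MotionError and nothing moves.
- job_done(): hands the job in; it is judged then, once.
Trained networks look in a picture, given as the dict that the camera call returned (one of the last four; its "shot" number tells which), for a name from the list of things; names that differ only in an ending like _2 or _b are one class to them, and where a whole thing is asked for, a point or a joint stands for the part that bears it (a point fixed in the world has none). Each returns a list of dicts, best first, with "p" (0 to 1); they miss things now and then, are a little off and sometimes report something else, mostly with a low value. They report only what shows in the picture. A call takes as long as a camera call.
- cut_out(query, picture): "region" (420x560 bool, what is visible of it) and "pixel" ([column, row] in pixels, amid what is visible of it).
Readings, each from a call of its own:
- read_t(): time.
- read_qpos(): joint angles.
- read_joint_velocities(): joint speeds.
- read_joint_torque(): joint torques, N m.
- read_tcp_pos(): TCP position.
- read_eef_rot(): TCP orientation.
- read_wrist_force(): force on the tool from outside, world axes, zero at the start.
- read_moment(): the same for the moment, N m.
- read_finger_gap(): finger opening in m.
- read_grip_force(): force on a finger pad.
Only numpy, scipy, OpenCV 4.12 (cv2) and the standard library are available. Lean on these libraries where they do the work, as an engineer would, in place of code of your own. Each camera call takes 0.05 s, during which the arm holds its last target. There are 200 camera calls.

## Task

The orange-capped bottle is jammed under the red bar of the feed chute. Without gripping it there, push its base gently back up the chute with tilted fingers until the whole bottle is clear of the bar; only then grip it, lift it out of the chute and lay it gently on its side, fully inside the green tray. Let go, and leave everything else where it stands.

Things in the scene. Friction and masses are not known exactly. Their poses are not given: they have to be found in the camera images.
- bottle_center (a point): the jammed bottle: white, flat-sided, orange cap, 110 mm long, about 0.2 kg. Box body 74 long x 54 wide x 40 thick, then shoulder, neck and a 34 mm cap. Point: centre of the box body, 37 mm from the base. x runs base to cap, y across the width, z through the thickness. It starts flat in the chute on a 54 mm face, cap uphill, base 37 to 62 mm downhill of the red bar
- bottle_base (a point): centre of the bottle's flat base (54 wide x 40 high), the face to push; same axes as bottle_center
- chute: fixed aluminium feed chute sloping 10 degrees, rising to the robot's left (yaw 67 to 119 degrees), rough enough that the bottle stays where left. Origin: on the bed, centre line, right below the red bar. x uphill along the bed, y across, z square to the bed. Bed x -115 to +205, 80 mm wide. Side walls at y +-30 to 36: 16 mm high up to x +8, 8 mm high uphill of it. 10 mm-high end stop at x -112. Nothing above the bed past x +5
- bar (a point): middle of the red hold-down bar, a 5 mm round bar across the chute: underside 50 mm and top 55 mm above the bed, on two 8 mm posts at y +-44. It stops the bottle being lifted; only fingers that lean (tips uphill, some 35 to 45 degrees from vertical) can push the base right through under it. Axes as the chute
- cheek (a joint): yellow sprung roller, 20 mm across, 3 to 25 mm above the bed at chute x -26 on its +y side; pinches the bottle against the -y wall with about 4 N. 0 = sprung out (nose at y +18), 0.006 = held back by the bottle. Sliding the bottle uphill takes some 5 to 9 N until its base is past. Black housing at y 47 to 77, x -46 to -6, up to 7 mm above the bed
- tray: green open tray, fixed, 210 mm along its x by 160 mm along its y, 30 mm high, walls and floor 5 mm thick; origin at the centre of its underside. It stands to the left or the right of the chute
- rack: blue rack with capped vials, fixed, 200 x 130 mm, 67 mm high, on the other side from the tray; origin at the centre of its underside. Not to be used
- spare: bystander: same kind of bottle with a blue cap, standing upright, 110 mm high, 54 mm wide; origin under its base
- jar: bystander: foil-topped jar, 68 mm diameter, 92 mm high; origin under its base
- beaker: bystander: glass beaker, 76 mm diameter, 95 mm high; origin under its base
- dishes: bystander: stack of four petri dishes, 90 mm diameter, 59 mm high; origin under its base
- tweezers: bystander: steel tweezers lying flat, 120 mm long; origin at the middle
- tipbox: bystander: yellow pipette-tip box 120 x 85 x 60 mm; origin under its base

How it is judged:
By the outcome, as a careful person would: the job done as asked, in the order asked, and still so for the second after the job is handed in, with the robot touching nothing.
It also fails if it takes over 58 s, if anything falls off the work surface, if the arm or the gripper's body presses on something with over 40 N, if the wrist force passes 120 N, or if a joint passes its speed limit or range.

## Working session

There is one attempt and no reset: what is moved stays moved. The work goes in short steps, each a Python script; the robot and the scene stay as the last script left them, time stands still between calls to the robot, and variables do not carry over. Pictures are saved under pics/ and viewed, at most 10 in all, crops included, and the job is handed in when it is done.

```bash
mkdir -p pics
cat > h.py <<'E'
import numpy as np, cv2
from cell import *
def cloud(c):
    f=c["image"].shape[0]/2/np.tan(np.radians(c["vertical_fov"])/2)
    v,u=np.mgrid[0:420,0:560]; z=c["range_z"]
    P=np.stack([(u-c["cx"])/f*z,(v-c["cy"])/f*z,z],-1)@np.array(c["rotation"]).T+np.array(c["eye"])
    P[z<=0]=np.nan
    return P
def save(c,n): cv2.imwrite(f"pics/{n}.png",c["image"][:,:,::-1])
E
python3 - <<'E'
from h import *
np.set_printoptions(precision=4,suppress=True)
cs={n:capture(n) for n in("side","top")}
for n,c in cs.items():
    save(c,n+"0"); P=cloud(c); np.savez(f"{n}0.npz",P=P,im=c["image"])
    print(n,np.array(c["eye"]),c["vertical_fov"])
    for q in["bottle_center","chute","bar","cheek","tray","rack","spare","jar","beaker","dishes","tweezers","tipbox"]:
        try:
            for r in cut_out(q,c)[:1]:
                p=P[r["region"]];p=p[~np.isnan(p[:,0])]
                print(q,round(r["p"],2),r["pixel"],r["region"].sum(),np.median(p,0) if len(p) else "",np.percentile(p,[2,98],axis=0).ravel() if len(p) else "")
                np.save(f"{n}_{q}.npy",r["region"])
        except Exception as e: print(q,e)
print(read_t())
E
```

```text
side [0.3886 1.0321 0.788 ] 55.4273509891824
bottle_center 0.79 [289.5, 208.5] 398 [ 0.5971 -0.0194  0.1113] [ 0.5669 -0.079   0.0797  0.6388  0.018   0.1293]
chute 0.75 [296.4, 238.8] 1983 [0.5557 0.0679 0.0616] [ 0.4883 -0.0872  0.0066  0.6627  0.1489  0.114 ]
bar 0.64 [297.4, 237.4] 2013 [0.5554 0.0676 0.0657] [ 0.4875 -0.0872  0.0066  0.6633  0.1485  0.1142]
cheek 0.17 [296.2, 237.6] 2030 [0.5555 0.0672 0.0654] [ 0.4885 -0.0913  0.0051  0.6645  0.1485  0.1147]
tray 0.92 [302.3, 330.4] 5369 [0.478  0.3711 0.0062] [0.3743 0.277  0.0016 0.5906 0.4688 0.0311]
rack 0.62 [346.2, 188.6] 1305 [ 0.4446 -0.3191  0.0316] [ 0.3523 -0.4194  0.0035  0.5417 -0.29    0.0698]
spare 0.91 [248.3, 202.0] 411 [ 0.7481 -0.1045  0.0573] [ 0.7312 -0.138   0.0058  0.7756 -0.0901  0.1111]
jar 0.92 [208.2, 266.1] 659 [0.7607 0.2663 0.0748] [0.737  0.2283 0.0126 0.79   0.2772 0.0934]
beaker 0.92 [226.2, 300.6] 1183 [0.6804 0.3729 0.0649] [0.648  0.3233 0.0007 0.7159 0.394  0.0964]
dishes 0.63 [281.1, 181.9] 476 [ 0.6865 -0.312   0.0478] [ 0.6481 -0.3727  0.0033  0.7345 -0.2929  0.0623]
tweezers 0.61 [286.9,
[... 787 characters left out ...]
.4481 -0.3583  0.031 ] [ 0.3533 -0.4243  0.0195  0.5439 -0.2953  0.0709]
spare 0.56 [315.5, 172.7] 197 [ 0.7464 -0.1201  0.073 ] [ 0.7301 -0.1503 -0.0029  0.777  -0.0946  0.115 ]
jar 0.57 [220.1, 169.5] 246 [0.7622 0.2391 0.0883] [0.7368 0.2127 0.0298 0.7956 0.2698 0.0971]
beaker 0.83 [191.7, 188.9] 333 [0.6867 0.369  0.045 ] [ 0.648   0.323  -0.0018  0.7149  0.3925  0.0981]
dishes 0.88 [367.9, 186.9] 462 [ 0.6901 -0.337   0.0571] [ 0.6485 -0.3809  0.0091  0.7313 -0.2974  0.0653]
tweezers 0.46 [138.8, 239.8] 81 [0.4827 0.5815 0.0048] [ 0.4253  0.558  -0.0066  0.5284  0.5986  0.0142]
tipbox 0.84 [432.8, 248.3] 870 [ 0.4676 -0.5884  0.0579] [ 0.4035 -0.6467 -0.0013  0.5296 -0.5393  0.0665]
1.3
```

Run:
```python
import cv2
a=cv2.imread("pics/side0.png")[150:300,200:400];cv2.imwrite("pics/a.png",cv2.resize(a,None,fx=4,fy=4,interpolation=cv2.INTER_CUBIC))
a=cv2.imread("pics/top0.png")[160:290,120:340];cv2.imwrite("pics/b.png",cv2.resize(a,None,fx=3.6,fy=3.6,interpolation=cv2.INTER_CUBIC))
```

```text
(no output)
```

View pics/a.png

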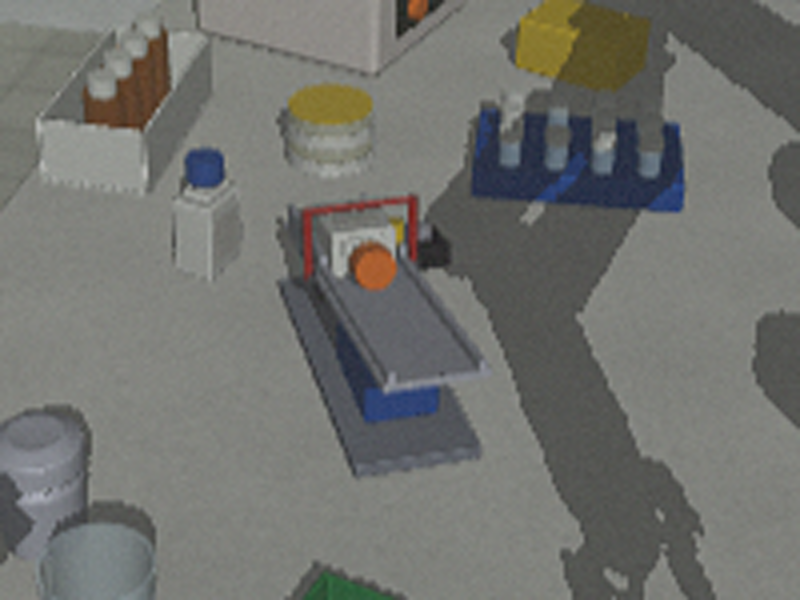

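View pics/b.png

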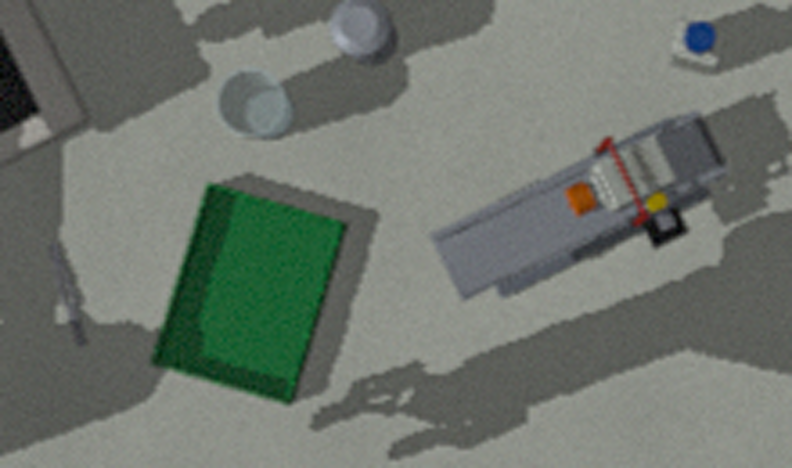

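```bash
cat > fit.py <<'E'
from h import *
from scipy.optimize import least_squares
np.set_printoptions(precision=4,suppress=True)
def frame(yaw):
    c,s=np.cos(yaw),np.sin(yaw);a=np.radians(10)
    x=np.array([c*np.cos(a),s*np.cos(a),np.sin(a)]);y=np.array([-s,c,0]);return np.stack([x,y,np.cross(x,y)],1)
if __name__=="__main__":
    D={n:np.load(n+"0.npz") for n in("side","top")}
    for n,d in D.items():
        P=d["P"].reshape(-1,3);im=d["im"].reshape(-1,3).astype(int)
        m=(P[:,0]>.45)&(P[:,0]<.7)&(P[:,1]>-.18)&(P[:,1]<.2)&(P[:,2]>.02)
        P=P[m];im=im[m]
        sat=im.max(1)-im.min(1)
        red=(im[:,0]>1.8*im[:,1])&(im[:,0]>1.8*im[:,2])&(im[:,0]>70)
        R=P[red]; print(n,"red",red.sum(),R.mean(0))
        g=(sat<30)&(P[:,2]>.03)&(P[:,1]>.02)
        q=P[g]
        r=least_squares(lambda v:(q@frame(v[0])[:,2]-v[1]),[2.0,.06],loss="soft_l1",f_scale=.003)
        print("plane-yaw",np.degrees(r.x[0]),r.x[1])
        # yaw by bed edges: min-area-like fit on planar points
        rr=q@frame(r.x[0])[:,2]-r.x[1]; q2=q[abs(rr)<.006]
        rect=cv2.minAreaRect((q2[:,:2]*1000).astype(np.float32)); print("rect",rect)
        np.savez(n+"_fit.npz",q=P,im=im)
        for yaw in np.radians([112,115,118]):
            F=frame(yaw);w=q2@F;print(np.degrees(yaw),np.percentile(w,[1,99],axis=0).ravel())
        hi=R[R[:,2]>np.percentile(R[:,2],60)]; l=cv2.fitLine(hi[:,:2].astype(np.float32),cv2.DIST_HUBER,0,.01,.01).ravel()
        print("bar dir",l,"yaw",np.degrees(np.arctan2(l[1],l[0]))%180+0, "range",hi.min(0),hi.max(0))
    d=D["top"];c=d["P"].reshape(-1,3);im=d["im"].reshape(-1,3).astype(int)
    for n in D:
        d=D[n];c=d["P"].reshape(-1,3);im=d["im"].reshape(-1,3).astype(int)
        g=(im[:,1]>1.5*im[:,0])&(im[:,1]>1.3*im[:,2])&(c[:,1]>.2)&(c[:,0]>.3)&(c[:,0]<.65)&(c[:,2]<.04)
        print("tray",cv2.minAreaRect((c[g][:,:2]*1000).astype(np.float32)))
E
python3 fit.py
```

```text
side red 138 [ 0.5935 -0.0209  0.108 ]
plane-yaw 125.70542705214665 0.1410645874297003
rect ((541.84521484375, 74.59506225585938), (81.41748046875, 160.79161071777344), 27.423677444458008)
112.0 [-0.1824 -0.5743  0.1141 -0.0337 -0.4884  0.1266]
115.0 [-0.2112 -0.5637  0.1191 -0.0619 -0.4846  0.131 ]
118.00000000000001 [-0.2398 -0.5543  0.1241 -0.0891 -0.4779  0.1355]
bar dir [ 0.8985  0.439   0.5967 -0.0408] yaw 26.03778 range [ 0.5601 -0.0661  0.1132] [0.6417 0.0157 0.1309]
top red 72 [ 0.5877 -0.0167  0.1147]
plane-yaw 116.59731440453719 0.12630562661155284
rect ((540.691650390625, 75.85745239257812), (79.60078430175781, 151.83523559570312), 26.97608757019043)
112.0 [-0.182  -0.5714  0.1132 -0.038  -0.4872  0.1249]
115.0 [-0.2109 -0.562   0.118  -0.065  -0.4817  0.1296]
118.00000000000001 [-0.2388 -0.5526  0.1228 -0.092  -0.4741  0.1343]
bar dir [ 0.5661 -0.8243  0.5956 -0.0224] yaw 124.477844 range [ 0.5612 -0.0643  0.1193] [0.6397 0.0109 0.1348]
tray ((481.01251220703125, 371.7231750488281), (161.41525268554688, 210.83045959472656), 74.63147735595703)
tray ((481.546142578125, 370.22186279296875), (162.99380493164062, 207.70875549316406), 74.1589584350586)
```

Run:
```python
from fit import *
F=frame(np.radians(117.2))
for n in("side","top"):
    d=np.load(n+"_fit.npz");P=d["q"];im=d["im"];w=P@F
    sat=im.max(1)-im.min(1)
    bed=(sat<30)&(P[:,1]>.04)
    print(n,"bed z med",np.median(w[bed,2]),np.percentile(w[bed],[.5,2,50,98,99.5],axis=0).T)
    hz=np.median(w[bed,2])
    r,g,b=im.T
    red=(r>1.8*g)&(g<1.5*b)&(r>60); R=w[red&(w[:,2]>hz+.043)]
    print("bar n",len(R),"mean",R.mean(0),"median",np.median(R,0),"y",R[:,1].min(),R[:,1].max(), "slope",np.polyfit(R[:,1],R[:,0],1))
    org=(r>1.8*g)&(g>1.5*b)&(r>80);print("orange",org.sum(),w[org].min(0),w[org].max(0),np.median(w[org],0))
    yel=(r>2*b)&(g>1.8*b)&(r>60)&(g>.75*r);print("yel",yel.sum(),np.median(w[yel],0))
    wh=(sat<40)&(w[:,2]>hz+.033)&(w[:,2]<hz+.047);print("top of bottle",wh.sum(),np.median(w[wh],0),np.percentile(w[wh],[3,97],axis=0).ravel(), "rect",cv2.minAreaRect((w[wh][:,:2]*1000).astype(np.float32)))
```

```text
side bed z med 0.12798118434692193 [[-0.2202 -0.2146 -0.1395 -0.0825 -0.0814]
 [-0.5564 -0.5559 -0.5243 -0.4811 -0.4795]
 [ 0.0589  0.0682  0.128   0.1367  0.1371]]
bar n 34 mean [-0.286  -0.5161  0.1793] median [-0.2858 -0.5156  0.1804] y -0.56105851130753 -0.46951824158040756 slope [ 0.0006 -0.2857]
orange 50 [-0.2447 -0.5332  0.1318] [-0.2258 -0.5044  0.1619] [-0.2306 -0.5182  0.1494]
yel 12 [-0.307  -0.4773  0.1468]
top of bottle 149 [-0.2816 -0.5201  0.1675] [-0.3339 -0.5445  0.1615 -0.2601 -0.4944  0.1698] rect ((-296.876708984375, -518.9334716796875), (72.25170135498047, 89.80838775634766), 64.90251159667969)
top bed z med 0.1272325481103745 [[-0.2128 -0.2063 -0.141  -0.0854 -0.0835]
 [-0.5554 -0.5542 -0.5185 -0.4775 -0.4762]
 [ 0.1161  0.1182  0.1272  0.1394  0.1419]]
bar n 19 mean [-0.2872 -0.518   0.1801] median [-0.2873 -0.5234  0.1795] y -0.5577695145981204 -0.4699555259730804 slope [ 0.0023 -0.286 ]
orange 42 [-0.2842 -0.5333  0.149 ] [-0.2284 -0.4712  0.169 ] [-0.2383 -0.518   0.1602]
yel 24 [-0.3121 -0.4812  0.1486]
top of bottle 243 [-0.304  -0.5173  0.1668] [-0.3363 -0.5419  0.1611 -0.2626 -0.4924  0.1724] rect ((-294.3257141113281, -505.376953125), (92.63644409179688, 76.28376007080078), 1.8688851594924927)
```

```bash
cat > geo.py <<'E'
from fit import *
F=frame(np.radians(117.2)); O=F@np.array([-.286,-.5165,.1275])
def W(x,y,z): return O+F@np.array([x,y,z])
def Rt(th,s): # tilt from chute normal, tips uphill
    t=np.radians(th); z=np.sin(t)*F[:,0]-np.cos(t)*F[:,2]; y=s*F[:,1]; return np.stack([np.cross(y,z),y,z],1)
E
python3 - <<'E'
from geo import *
print(O,read_qpos())
for s in(1,-1):
  for th in(32,37,40):
    R=Rt(th,s)
    for p in[W(-.075,-.003,.012),W(.004,-.003,.012)]:
      for b in(0,.18): print(s,th,b,inverse_kinematics(p-R[:,2]*b,R))
  R=Rt(0,s); print("grip",inverse_kinematics(W(.05,-.003,.012),R),inverse_kinematics(W(.05,-.003,.15),R))
  for a in(74.4,-105.6):
    a=np.radians(a);y=np.array([-np.sin(a),np.cos(a),0]);z=np.array([0,0,-1.]);R=np.stack([np.cross(y,z),y,z],1)
    if s==1:print("tray",inverse_kinematics(np.array([.481,.371,.02]),R))
E
```

```text
[ 0.5982 -0.0341  0.0759] [ 1.1029  0.3588  1.5104  0.      1.2725 -0.1151]
1 32 0 [-0.4904  0.8963  1.1447  0.3958  1.7251  2.1102]
1 32 0.18 [-0.5656  0.923   0.7357  0.4044  2.1057  2.1966]
1 32 0 [-0.4315  0.8111  1.3088  0.4263  1.6323  2.126 ]
1 32 0.18 [-0.519   0.8062  0.9504  0.4126  1.9974  2.2006]
1 37 0 [-0.5062  0.9441  1.0956  0.4317  1.807   2.1064]
1 37 0.18 [-0.5842  0.9999  0.6475  0.4569  2.1938  2.216 ]
1 37 0 [-0.45    0.8574  1.2683  0.4606  1.7082  2.1137]
1 37 0.18 [-0.5405  0.8761  0.8854  0.4555  2.0724  2.2027]
1 40 0 [-0.5148  0.9732  1.0667  0.4536  1.8551  2.1063]
1 40 0.18 [-0.594   1.0473  0.593   0.492   2.2463  2.2334]
1 40 0 [-0.4599  0.8857  1.2445  0.4811  1.753   2.1083]
1 40 0.18 [-0.5518  0.9186  0.8462  0.4826  2.1166  2.2073]
grip [-0.1923  0.5249  1.6273  0.1535  1.1028  2.3975] [-0.2226  0.3967  1.4622  0.1356  1.397   2.4131]
tray [ 0.5433  0.6178  1.6796 -0.      0.8442 -2.326 ]
tray [ 0.5433  0.6178  1.6796 -0.      0.8442  0.8156]
-1 32 0 [-0.4904  0.8963  1.1447  0.3958  1.7251 -1.0314]
-1 32 0.18 [-0.5656  0.923   0.7357  0.4044  2.1057 -0.945 ]
-1 32 0 [-0.4315  0.8111  1.3088  0.4263  1.6323 -1.0156]
-1 32 0.18 [-0.519   0.8062  0.9504  0.4126  1.9974 -0.941 ]
-1 37 0 [-0.5062  0.9441  1.0956  0.4317  1.807  -1.0352]
-1 37 0.18 [-0.5842  0.9999  0.6475  0.4569  2.1938 -0.9256]
-1 37 0 [-0.45    0.8574  1.2683  0.4606  1.7082 -1.0279]
-1 37 0.18 [-0.5405  0.8761  0.8854  0.4555  2.0724 -0.9389]
-1 40 0 [-0.5148  0.9732  1.0667  0.4536  1.8551 -1.0353]
-1 40 0.18 [-0.594   1.0473  0.593   0.492   2.2463 -0.9082]
-1 40 0 [-0.4599  0.8857  1.2445  0.4811  1.753  -1.0333]
-1 40 0.18 [-0.5518  0.9186  0.8462  0.4826  2.1166 -0.9343]
grip [-0.1923  0.5249  1.6273  0.1535  1.1028 -0.7441] [-0.2226  0.3967  1.4622  0.1356  1.397  -0.7285]
```

Run:
```python
from geo import *
R=Rt(36,-1)
close_gripper()
p=W(-.075,-.003,.012)
move_ptp(p-R[:,2]*.18+[0,0,.08],R)
movel(p-R[:,2]*.18,vel=.2)
movel(p,vel=.1)
w=F.T@(read_tcp_pos()-O); print(w,read_wrist_force(),read_finger_gap(),read_t())
c=capture("top");save(c,"top1");c=capture("side");save(c,"side1")
a=c["image"][190:260,250:330,::-1];b=cv2.imread("pics/top1.png")[180:250,260:340]
cv2.imwrite("pics/c.png",cv2.resize(np.hstack([a,b]),None,fx=5,fy=5,interpolation=cv2.INTER_CUBIC))
```

```text
[-0.0755 -0.0031  0.0124] [ 0.8951 -0.2352  0.2163] 6.238975775923198e-05 7.825
```

View pics/c.png

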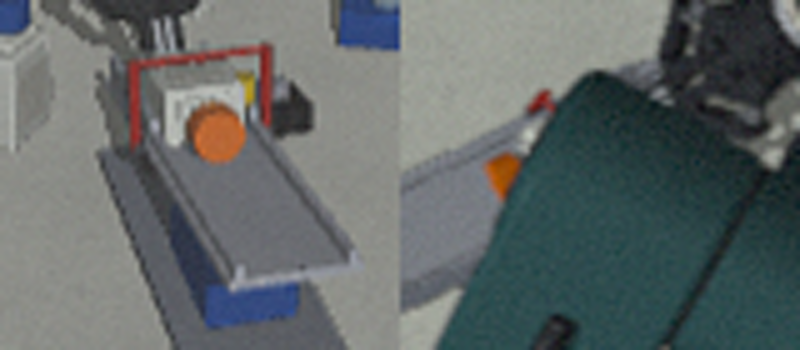

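The fingers sit behind the bottle, centred on it, clear of the bar. Pushing in small steps with force checks.

Run:
```python
from geo import *
f0=np.array(read_wrist_force())
for x in np.r_[np.arange(-.070,-.039,.004),np.arange(-.032,-.007,.008)]:
    movel(W(x,-.003,.012),vel=.025)
    f=F.T@(np.array(read_wrist_force())-f0); print(round(x,3),f.round(1),read_t())
    if abs(f).max()>20: print("STOP");break
c=capture("side");save(c,"side2");P=cloud(c)
w=(P.reshape(-1,3)-O)@F;im=c["image"].reshape(-1,3).astype(int);r,g,b=im.T
o=(r>1.8*g)&(g>1.5*b)&(r>80)&(abs(w[:,1])<.06)&(abs(w[:,0])<.2);print("orange",o.sum(),w[o].max(0),np.median(w[o],0))
```

```text
-0.07 [ 0.2  0.4 -0.7] 8.275
-0.066 [ 0.  -0.2 -1.2] 8.5833
-0.062 [-0.3  0.7 -0.4] 8.8917
-0.058 [-4.3  0.7 -0.7] 9.2
-0.054 [-4.4  0.7  0.2] 9.5083
-0.05 [-3.6  0.3 -0.5] 9.8167
-0.046 [-4.7 -0.4 -0.5] 10.125
-0.042 [-2.6 -0.5  0. ] 10.4333
-0.032 [ 0.3 -0.4  0. ] 10.9833
-0.024 [ 0.3  0.7 -0.3] 11.45
-0.016 [-0.2  0.4 -0.1] 11.9167
-0.008 [ 0.3  0.4 -0.6] 12.3833
orange 55 [0.1129 0.0119 0.037 ] [ 0.1096 -0.0031  0.0209]
```

Run:
```python
from geo import *
f0=np.array(read_wrist_force())
for x in (-.003,.001,.004,.006):
    movel(W(x,-.003,.012),vel=.025)
    f=F.T@(np.array(read_wrist_force())-f0); print(round(x,3),f.round(1),read_t())
    if abs(f).max()>8: print("STOP");break
R=read_eef_rot()
movel(W(-.04,-.003,.014),vel=.06)
movel(W(-.075,-.003,.012)-R[:,2]*.15,vel=.2)
movel(W(-.075,-.003,.012)-R[:,2]*.18+[0,0,.10],vel=.2)
release()
move_ptp(W(.05,-.003,.20),Rt(0,-1))
c=capture("side");save(c,"side3");P=cloud(c)
w=(P.reshape(-1,3)-O)@F;im=c["image"].reshape(-1,3).astype(int);r,g,b=im.T
o=(r>1.8*g)&(g>1.5*b)&(r>80)&(abs(w[:,1])<.06)&(abs(w[:,0])<.2);print("orange",o.sum(),w[o].max(0),np.median(w[o],0))
s=(im.max(1)-im.min(1)<40)&(w[:,2]>.036)&(w[:,2]<.044)&(abs(w[:,1])<.04)&(w[:,0]>-.1)&(w[:,0]<.15)
print("top",s.sum(),np.percentile(w[s],[2,50,98],axis=0)); print(cv2.minAreaRect((w[s][:,:2]*1000).astype(np.float32)))
cv2.imwrite("pics/d.png",cv2.resize(c["image"][150:270,220:380,::-1],None,fx=5,fy=5,interpolation=cv2.INTER_CUBIC)); print(read_t())
```

```text
-0.003 [-0.6  0.4 -0.5] 12.7833
0.001 [-0.8  0.6  0.2] 13.0917
0.004 [-0.   1.1  0.4] 13.3583
0.006 [-0.4  0.8 -0. ] 13.6083
orange 46 [0.1276 0.014  0.0361] [ 0.1231 -0.001   0.019 ]
top 173 [[ 0.0208 -0.028   0.0364]
 [ 0.0599 -0.0042  0.0405]
 [ 0.0911  0.0214  0.0429]]
((60.834835052490234, -3.345174789428711), (53.6751708984375, 85.67903137207031), 88.50120544433594)
18.05
```

View pics/d.png

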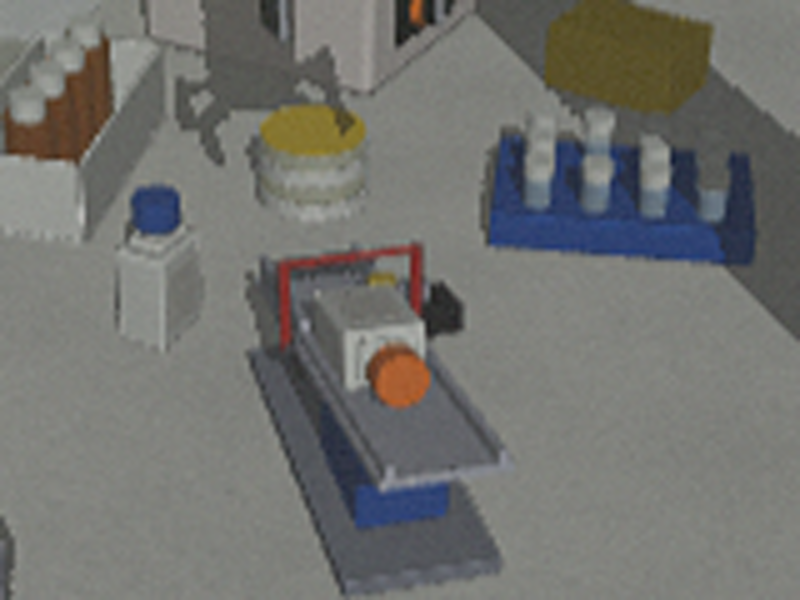

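The bottle's base is now about 17 mm uphill of the bar, so the whole bottle is clear, and it sits straight in the chute. Gripping and lifting.

Run:
```python
from geo import *
movel(W(.055,-.003,.06),vel=.2)
movel(W(.055,-.003,.010),vel=.08)
f0=np.array(read_wrist_force());print("down",f0.round(1))
close_gripper();wait(.2)
print("gap",read_finger_gap(),read_grip_force(),np.array(read_wrist_force()).round(1))
movel(W(.055,-.003,.03),vel=.05)
movel(W(.055,-.003,.03)+[0,0,.14],vel=.15)
print("gap",read_finger_gap(),read_grip_force(),np.array(read_wrist_force()).round(1),read_t())
```

```text
down [0.8 0.  0.1]
gap 0.05291365303874845 64.47876334190369 [-3.  -2.1  4.8]
gap 0.05260782335475822 63.62905025482178 [-0.8 -0.2 -1.5] 21.9083
```

Run:
```python
from geo import *
a=np.radians(164.4);u=np.array([np.cos(a),np.sin(a),0]);z=np.array([0,0,-1.])
y=-np.array([-u[1],u[0],0]);R=np.stack([np.cross(y,z),y,z],1)
p=np.array([.4812,.371,0])-.018*u
move_ptp(p+[0,0,.20],R)
c=capture("side");save(c,"side4");cv2.imwrite("pics/e.png",c["image"][150:420,150:450,::-1])
movel(p+[0,0,.05],vel=.15);wait(.2)
f0=np.array(read_wrist_force());print(f0.round(1))
for h in np.arange(.024,.008,-.001):
    movel(p+[0,0,h],vel=.03);wait(.05)
    f=np.array(read_wrist_force())-f0; print(round(h,3),f.round(1))
    if f[2]>2.5: break
print(read_t(),read_finger_gap())
```

```text
[ 1.2  0.6 -1.8]
0.024 [-1.4 -1.8 -0. ]
0.023 [-1.2 -0.7 -0.2]
0.022 [-1.8 -0.6 -0.4]
0.021 [-1.1 -0.8 -0.1]
0.02 [-1.3 -1.5 -0. ]
0.019 [-1.2 -1.3  1.3]
0.018 [-0.9 -1.3 -0.6]
0.017 [-1.9 -1.7  0.6]
0.016 [-1.3 -1.   3.8]
28.1667 0.05294086446996488
```

View pics/e.png

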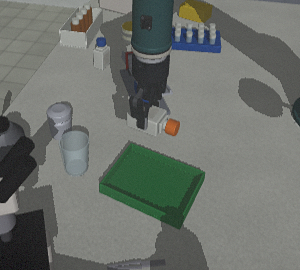

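The bottle was held level above the tray, and contact with the floor came at the expected height. Releasing.

Run:
```python
from geo import *
release();p=np.array(read_tcp_pos())
movel(p+[0,0,.05],vel=.08); movel(p+[0,0,.22],vel=.2)
movej([-.3,.0,1.2,0,1.6,.8]);wait(.3)
c=capture("side");save(c,"side5");P=cloud(c).reshape(-1,3);im=c["image"].reshape(-1,3).astype(int)
print(np.array(read_wrist_force()).round(1),read_t())
a=np.radians(164.4);T=np.stack([[np.cos(a),np.sin(a),0],[-np.sin(a),np.cos(a),0],[0,0,1]],1)
q=(P-[.4812,.371,0])@T;r,g,b=im.T
s=(abs(q[:,0])<.1)&(abs(q[:,1])<.072)&(q[:,2]>.015)&~((g>1.3*r));print(s.sum(),np.percentile(q[s],[1,50,99],axis=0))
cv2.imwrite("pics/f.png",cv2.resize(c["image"][150:420,180:400,::-1],None,fx=2.2,fy=2.2))
```

```text
[-0.7 -0.5  0.6] 32.8083
990 [[-0.0567 -0.0278  0.0161]
 [-0.0065 -0.011   0.043 ]
 [ 0.051   0.0245  0.0484]]
```

View pics/f.png

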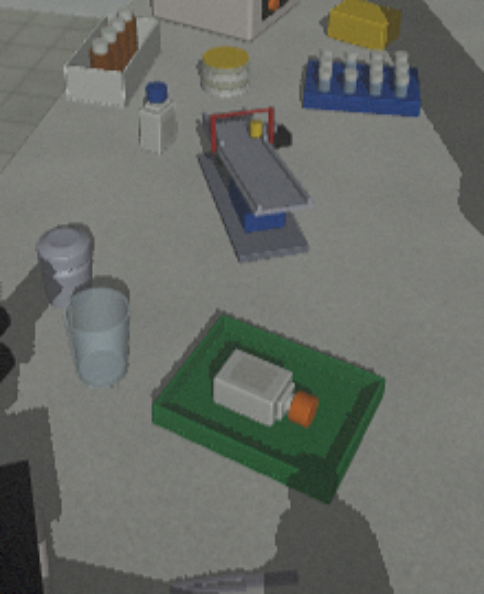

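The bottle lies flat in the middle of the tray, everything else is where it was, and the arm is clear.

```bash
python3 -c "
from cell import *
print(job_done())"
```

```text
the job is handed in; nothing more can be done
None
```

The bottle was pushed clear of the bar, lifted out and laid on its side in the middle of the green tray; the job was handed in after about 33 s on the robot's clock, with nothing else seen to have moved.

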